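# Eject the spare that matches the sample

### The arm

A 6-joint arm with a two-finger parallel gripper is mounted at the origin on the work surface; the furniture and walls round the work are solid. World frame = base frame: x ahead of the robot, y to its left, z up, the work surface at z = 0. Lengths are in m, angles in rad, forces in N, time in s.
With the tool pointing down it reaches from about 0.375 to 0.9 m from the base axis. Payload 3.1 kg.
Tool frame: the origin (TCP) lies between the finger pads; the fingertips stand 22 mm ahead of it and the grasp point (between the pads) lies 3 mm ahead of it; z points along the fingers, y is the direction in which the jaws open and shut (so a half turn about z gives the same grasp; the last joint's range is limited). The gripper opens to 87 mm and grips with 3 to 60 N. Pads are 19 mm wide; open, the fingers measure 117 mm over their backs; the gripper's body (75 mm by 190 mm) begins 51 mm behind the grasp point.
Start: joints at [-1.488, 0.527, 1.433, -0, 1.181, -0.178], TCP at [0.161, -0.604, 0.245] pointing down, gripper open.
Joint ranges: [-3.08, 3.08], [-0.75, 2.2], [0.22, 2.44], [-1.43, 4.57], [0, 2.65], [-2.85, 2.85]. Speed limits (rad/s): [2.79, 2.79, 3.14, 3.14, 3.14, 3.14].

### API

Orientations are given as a unit quaternion [x, y, z, w].
In Python, from rig import get_obs, camera, get_calibration, hand_in, search_frame gives the robot as it stands.
- The arm moves only by the shell command python3 -m jog 'ROWS' [FORCE]. ROWS is JSON, a list of rows, each an object with "grip": the closure in counts, from 0 (fully open) to 255 (shut); "travel": the shift along the world's x, y, z in cm, a list of three; "twist": the turn about the world's z in degrees. A call has 1 to 8 rows; each row shifts and turns the commanded pose from where the row before left it; what a row does not reach is not made up. A row lasts 1/10 s, in which the tool goes at most 50 mm and 8.59 degrees, less where a joint would pass 70% of its speed; a pose out of reach is approached as far as the arm can. A call is refused whole if a number of a shift passes 5 or a number of a turn 8.59, either way. A call with a gripper value outside its range is refused whole. The fingers move at their own pace and stop on an object; FORCE is the grip in N (left out, the last holds). Time passes only in rows, so rows that do not move let the fingers close. It gives the time, the measured TCP pose, the force and the opening at its end, in the units of the state.
- get_obs(): the state, without advancing time (a new reading comes with each control period).
- camera(name): name is "side" or "top" or "wrist"; returns the picture (480x640x3 uint8, red, green, blue); there is no depth.
- get_calibration(name): a dict with "fx", "fy", "cx", "cy" (pixels), "k1" (the pictures are not rectified: a ray, as slopes to the right and down, at radius r is drawn at 1 + k1 r^2 times it, then the intrinsics apply), "R" (3x3) and "t" (3): a world point X has camera coordinates R X + t; the wrist camera has in their place "T_tool_cam" (4x4, takes a point from camera to tool coordinates, whose origin is the TCP and whose axes are the flange's). Camera axes: x right, y down, z forward; pixel columns grow to the right and rows downward; lengths in m; the calibration is good to about 2 mm. A picture is of the moment at which its call begins: read the wrist's pose just before it. get_calibration takes no time and is no camera call.
- hand_in(): hands the job in, once; it reports no verdict.
Trained networks look in the newest picture that a camera, given by its name, has taken for a name from the list of things; names that differ only in an ending like _2 or _b are one class to them, and where a whole thing is asked for, a point or a joint stands for the part that bears it (a point fixed in the world has none). Each returns a list of dicts, best first, with "p" (0 to 1); they miss things now and then, are a little off and sometimes report something else, mostly with a low value. They report only what shows in the picture. A call takes as long as a camera call. They do not tell look-alikes from the thing itself.
- search_frame(target, camera): "at" ([x, y, z] in m, in world coordinates, good to about 4 mm: the middle of the surface that is visible of it).
The state is a dict: "time": time; "q": joint angles; "joint_velocities": joint speeds; "joint_torque": joint torques, N m; "position": TCP position; "tool_rot": TCP orientation; "ft_force": force on the tool from outside, world axes, zero at the start; "moment": the same for the moment, N m; "grip_width": finger opening in m.
Only numpy, scipy, OpenCV 4.12 (cv2) and the standard library are available. Lean on these libraries where they do the work, as an engineer would, in place of code of your own. Each camera call takes 0.05 s, during which the arm holds its last target. There are 200 camera calls.

### The job

A sample part stands on the blue field of the job mat. In the nest block, press down fully only the ejector lever in front of the part of the same shape, let go of the lever, then take the part that has risen and set it down gently, upright and wholly inside the yellow field of the mat, without dropping it. Leave the other levers, the other parts and all the samples as they are.

Things in the scene. Friction and masses are not known exactly. Their poses are not given: they have to be found in the camera images.
- nest: Fixed blue-painted block 66 (x) x 160 (y) x 76 (z) mm, flat top. Origin: centre of underside; levers stick out to x = -100 mm, z up. Round pockets at x = 0: nozzle y = -58.5, bush y = -8.5, ring y = +50 mm, each 4 mm wider than its part; a seated part's top is 1 mm below the block's top, so it cannot be gripped.
- ring: The part in the nest block: white spacer ring with a bore, 42 mm outside diameter, 16 mm high; upright, loose. Origin: centre of its underside, z up. Solid to the touch (nothing enters its bore). Seated, its origin is 59 mm above the nest's origin; ejected it stands 14 mm higher, so 13 mm of it show above the block.
- lever_ring (a joint): Ejector lever of the ring pocket, directly in front (nest -x) of that pocket: 0 up (rest), 0.42 rad fully pressed down against its stop. Pressing takes about 6 to 9 N down at the pad; it is stiff and stays where it is left. The part's rise is proportional to the value: 14 mm at 0.42.
- pad_ring (a point): Centre of the top face of that lever's red press pad, 26 x 24 mm, tilted 0.2 rad at rest (the outer end higher). Fully pressed it is 17 mm lower and within 4 mm of its place sideways.
- bush: The part in the nest block: rust-brown turned bush with a bore, 53 mm diameter, 48 mm high; upright, loose. Origin: centre of its underside, z up. Solid to the touch (nothing enters its bore). Seated, its origin is 27 mm above the nest's origin; ejected it stands 14 mm higher, so 13 mm of it show above the block.
- lever_bush (a joint): Ejector lever of the bush pocket, directly in front (nest -x) of that pocket: 0 up (rest), 0.42 rad fully pressed down against its stop. Pressing takes about 6 to 9 N down at the pad; it is stiff and stays where it is left. The part's rise is proportional to the value: 14 mm at 0.42.
- pad_bush (a point): Centre of the top face of that lever's red press pad, 26 x 24 mm, tilted 0.2 rad at rest (the outer end higher). Fully pressed it is 17 mm lower and within 4 mm of its place sideways.
- nozzle: The part in the nest block: slim brass gas nozzle, 25 mm diameter, 56 mm high; upright, loose. Origin: centre of its underside, z up. Solid to the touch (nothing enters its bore). Seated, its origin is 19 mm above the nest's origin; ejected it stands 14 mm higher, so 13 mm of it show above the block.
- lever_nozzle (a joint): Ejector lever of the nozzle pocket, directly in front (nest -x) of that pocket: 0 up (rest), 0.42 rad fully pressed down against its stop. Pressing takes about 6 to 9 N down at the pad; it is stiff and stays where it is left. The part's rise is proportional to the value: 14 mm at 0.42.
- pad_nozzle (a point): Centre of the top face of that lever's red press pad, 26 x 24 mm, tilted 0.2 rad at rest (the outer end higher). Fully pressed it is 17 mm lower and within 4 mm of its place sideways.
- sample_ring: Sample piece, the same make as the part in the nest block: white spacer ring with a bore, 42 mm outside diameter, 16 mm high; upright, loose. Origin: centre of its underside. One of the three samples stands on the blue field of the job mat; the other two stand on the grey mat beyond the tool box.
- sample_bush: Sample piece, the same make as the part in the nest block: rust-brown turned bush with a bore, 53 mm diameter, 48 mm high; upright, loose. Origin: centre of its underside. One of the three samples stands on the blue field of the job mat; the other two stand on the grey mat beyond the tool box.
- sample_nozzle: Sample piece, the same make as the part in the nest block: slim brass gas nozzle, 25 mm diameter, 56 mm high; upright, loose. Origin: centre of its underside. One of the three samples stands on the blue field of the job mat; the other two stand on the grey mat beyond the tool box.
- blue_field (a point): Centre of the blue square field (84 x 84 mm) of the job mat, on its top face: the place of the sample that is to be matched. The mat is fixed, 204 x 104 x 2 mm; x is the mat's long direction, z up.
- yellow_field (a point): Centre of the yellow square field (84 x 84 mm) of the job mat, on its top face 2 mm above the bench: the place for the fetched part. Axes as for the blue field, from which it lies 100 mm along +x.
Things that resemble listed ones, but are neither listed nor needed, are in the scene too. Leave any red look-alike of the sample_nozzle alone.

How it is judged:
By the outcome, as a careful person would: the job done as asked, in the order asked, and still so for the second after the job is handed in, with the robot touching nothing.
It also fails if it takes over 42 s, if anything falls off the work surface, if the arm or the gripper's body presses on something with over 40 N, if the wrist force passes 120 N, or if a joint passes its speed limit or range.

## Working session

There is one attempt and no reset: what is moved stays moved. The work goes in short steps, Python scripts to look and compute and a shell command to move; the robot and the scene stay as the last step left them, time stands still between calls to the robot, and variables do not carry over. Pictures are saved under pics/ and viewed, about 8 in all and at most 12, crops included, and the job is handed in when it is done.

```bash
mkdir -p pics; cat > h.py <<'E'
import numpy as np, cv2
from rig import get_obs, camera, get_calibration, hand_in, search_frame
from scipy.spatial.transform import Rotation as Ro
def snap(n,f):
    o=get_obs(); im=camera(n); cv2.imwrite('pics/'+f,im[:,:,::-1]); return im,o
def cam(n,o=None):
    c=get_calibration(n)
    if 'R' in c: return c,np.array(c['R']),np.array(c['t'])
    T=np.eye(4);T[:3,:3]=Ro.from_quat(o['tool_rot']).as_matrix();T[:3,3]=o['position']
    M=np.linalg.inv(T@np.array(c['T_tool_cam']));return c,M[:3,:3],M[:3,3]
def proj(n,X,o=None):
    c,R,t=cam(n,o);p=R@np.array(X)+t;s=p[:2]/p[2];s=s*(1+c['k1']*(s@s));return s*[c['fx'],c['fy']]+[c['cx'],c['cy']]
def unproj(n,uv,z,o=None):
    c,R,t=cam(n,o);d=(np.array(uv,float)-[c['cx'],c['cy']])/[c['fx'],c['fy']];s=d.copy()
    for _ in range(20): s=d/(1+c['k1']*(s@s))
    r=R.T@np.array([s[0],s[1],1]);C=-R.T@t;return C+r*(z-C[2])/r[2]
E
python3 - <<'E'
from h import *
a,_=snap('top','top0.png');b,o=snap('side','side0.png')
print(o['position'],o['tool_rot'],o['time'])
for n in ['nest','ring','bush','nozzle','sample_ring','sample_bush','sample_nozzle','pad_ring','pad_bush','pad_nozzle','blue_field','yellow_field']:
  for c in ['top','side']:
    try: print(n,c,[(np.round(d['at'],3).tolist(),round(d['p'],2)) for d in search_frame(n,c)[:3]])
    except Exception as e: print(n,c,e)
print(get_obs()['time'])
E
```

```text
[ 0.16111676 -0.60316949  0.24358973] [ 9.91510077e-01  1.30025399e-01  3.12404848e-05 -1.07763531e-03] 0.05
nest top [([0.466, 0.307, 0.064], 0.74)]
nest side [([0.523, 0.321, 0.049], 0.78)]
ring top [([0.499, 0.366, 0.077], 0.54), ([0.626, 0.082, 0.024], 0.31)]
ring side [([0.498, 0.37, 0.074], 0.68)]
bush top [([0.493, 0.31, 0.076], 0.82), ([0.58, 0.147, 0.037], 0.59)]
bush side [([0.501, 0.318, 0.077], 0.48)]
nozzle top [([0.489, 0.256, 0.069], 0.49)]
nozzle side []
sample_ring top [([0.625, 0.084, 0.018], 0.61), ([0.438, -0.126, 0.048], 0.25), ([0.409, 0.265, 0.06], 0.16)]
sample_ring side [([0.634, 0.08, 0.012], 0.79)]
sample_bush top [([0.436, -0.124, 0.048], 0.59)]
sample_bush side [([0.449, -0.139, 0.042], 0.92)]
sample_nozzle top [([0.661, -0.009, 0.034], 0.61), ([0.416, 0.314, 0.059], 0.48), ([0.498, 0.364, 0.077], 0.16)]
sample_nozzle side [([0.671, -0.02, 0.037], 0.59), ([0.588, 0.145, 0.037], 0.58)]
pad_ring top [([0.411, 0.268, 0.06], 0.68), ([0.421, 0.37, 0.061], 0.63), ([0.584, 0.147, 0.038], 0.28)]
pad_ring side [([0.421, 0.366, 0.058], 0.63)]
pad_bush top [([0.416, 0.315, 0.06], 0.51)]
pad_bush side []
pad_nozzle top [([0.414, 0.261, 0.061], 0.58)]
pad_nozzle side []
blue_field top [([0.509, -0.099, 0.002], 0.56)]
blue_field side [([0.509, -0.111, 0.004], 0.7), ([0.446, -0.137, 0.037], 0.49)]
yellow_field top [([0.507, -0.101, -0.0], 0.71)]
yellow_field side [([0.515, -0.107, 0.001], 0.55)]
1.3
```

View pics/top0.png

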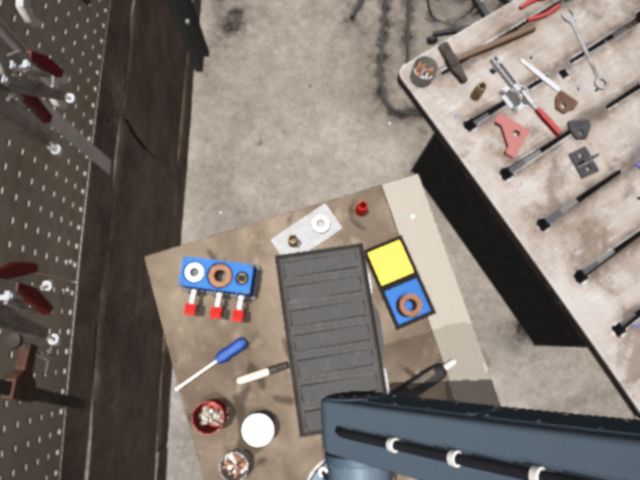

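View pics/side0.png

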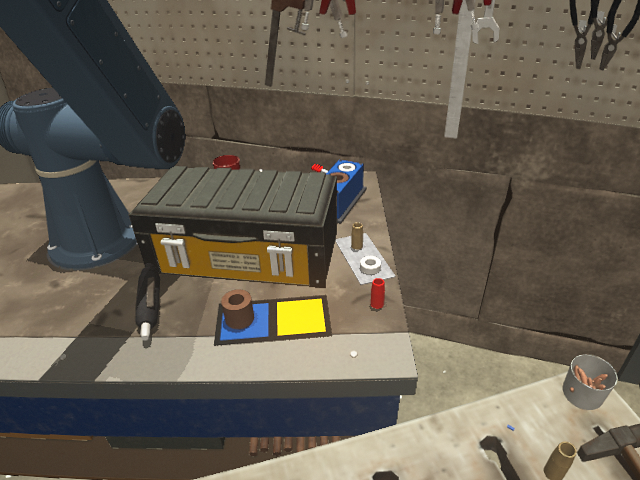

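```bash
python3 - <<'E'
from h import *
T=cv2.imread('pics/top0.png');S=cv2.imread('pics/side0.png')
def blobs(im,lo,hi,box,mina=30):
    h=cv2.cvtColor(im,cv2.COLOR_BGR2HSV);m=cv2.inRange(h,lo,hi);k=np.zeros_like(m);x0,y0,x1,y1=box;k[y0:y1,x0:x1]=m[y0:y1,x0:x1]
    cs,_=cv2.findContours(k,0,2);return [c for c in cs if cv2.contourArea(c)>mina]
for n,im,b in [('top',T,(350,220,450,340)),('side',S,(200,280,340,360))]:
  for col,lo,hi in [('yel',(22,120,120),(35,255,255)),('blue',(100,120,80),(125,255,255))]:
    for c in blobs(im,lo,hi,b):
      P=cv2.boxPoints(cv2.minAreaRect(c)) if n=='top' else cv2.approxPolyDP(c,4,True)[:,0]
      W=np.array([unproj(n,p,.002)[:2] for p in P]);print(n,col,W.round(3).tolist(),W.mean(0).round(4))
for c in blobs(T,(100,120,80),(125,255,255),(160,240,270,310),100):
  r=cv2.minAreaRect(c);W=np.array([unproj('top',p,.076)[:2] for p in cv2.boxPoints(r)]);print('nest',r,W.round(3).tolist(),W.mean(0))
h=cv2.cvtColor(T,cv2.COLOR_BGR2HSV);
for c in blobs(T,(0,170,130),(8,255,255),(170,280,260,330),15):
  m=c[:,0].mean(0);print('pad',m,unproj('top',m,.06).round(4))
# bush by wall: project check; toolbox height
for z in [.08,.1,.12,.14,.16,.18]:
  w=[unproj('top',p,z) for p in [(361,244),(276,253)]];print(z,[(x[:2].round(3).tolist(),proj('side',x).round(0).tolist()) for x in w])
E
```

```text
top yel [[0.567, -0.027], [0.606, -0.109], [0.522, -0.145], [0.485, -0.063]] [ 0.545  -0.0861]
top blue [[0.453, -0.124], [0.453, -0.138], [0.434, -0.138], [0.434, -0.124]] [ 0.4435 -0.131 ]
top blue [[0.475, -0.068], [0.513, -0.149], [0.432, -0.185], [0.395, -0.104]] [ 0.4537 -0.1267]
side yel [[0.568, -0.033], [0.491, -0.065], [0.524, -0.141], [0.6, -0.108]] [ 0.5457 -0.0866]
side blue [[0.474, -0.073], [0.45, -0.083], [0.47, -0.121], [0.462, -0.146], [0.436, -0.152], [0.408, -0.124], [0.433, -0.18], [0.506, -0.149]] [ 0.4549 -0.1285]
nest ((216.68212890625, 275.436767578125), (72.8610610961914, 30.437820434570312), 7.4314093589782715) [[0.466, 0.396], [0.534, 0.393], [0.518, 0.229], [0.45, 0.235]] [0.49178752 0.31331343]
pad [237.30769231 315.        ] [0.4062 0.2647 0.06  ]
pad [215.18181818 312.90909091] [0.4093 0.3144 0.06  ]
pad [189.92307692 309.15384615] [0.4158 0.3714 0.06  ]
0.08 [([0.572, -0.007], [327.0, 259.0]), ([0.546, 0.183], [343.0, 204.0])]
0.1 [([0.568, -0.005], [325.0, 249.0]), ([0.542, 0.182], [341.0, 196.0])]
0.12 [([0.565, -0.003], [323.0, 239.0]), ([0.539, 0.18], [339.0, 188.0])]
0.14 [([0.561, -0.001], [321.0, 229.0]), ([0.536, 0.179], [338.0, 180.0])]
0.16 [([0.557, 0.001], [319.0, 218.0]), ([0.533, 0.177], [336.0, 171.0])]
0.18 [([0.553, 0.003], [317.0, 208.0]), ([0.529, 0.176], [334.0, 163.0])]
```

```bash
python3 -m jog '[{"grip":0,"travel":[3,3.5,1.5],"twist":0},{"grip":0,"travel":[3,3.5,1.5],"twist":0},{"grip":0,"travel":[3,3.5,1.5],"twist":0},{"grip":0,"travel":[3,3.5,1.5],"twist":0},{"grip":0,"travel":[3,3.9,0],"twist":0},{"grip":0,"travel":[3,3.9,0],"twist":0},{"grip":0,"travel":[3,3.9,0],"twist":0},{"grip":0,"travel":[3,3.9,0],"twist":0}]' && python3 -m jog '[{"grip":0,"travel":[2,4.4,0],"twist":-7},{"grip":0,"travel":[2,4.4,0],"twist":-7},{"grip":0,"travel":[1,4.8,0],"twist":-6.5},{"grip":0,"travel":[0,4.9,0],"twist":0},{"grip":0,"travel":[0,4.9,0],"twist":0},{"grip":0,"travel":[0,4.9,0],"twist":0},{"grip":0,"travel":[0,4.9,0],"twist":0},{"grip":0,"travel":[0,4.9,0],"twist":0}]' && python3 -m jog '[{"grip":0,"travel":[0,4.9,0],"twist":0},{"grip":0,"travel":[0,4.9,0],"twist":0},{"grip":0,"travel":[-1,4.8,0],"twist":0},{"grip":0,"travel":[-1,4.8,0],"twist":0},{"grip":255,"travel":[0,4,0],"twist":0},{"grip":255,"travel":[0,0,0],"twist":0},{"grip":255,"travel":[0,0,0],"twist":0}]'
```

```text
time: 2.1
position: [0.4021, -0.3062, 0.3049]
tool_rot: [0.992, 0.13, 0.0, 0.0]
ft_force: [0.6, 0.0, 0.7]
grip_width: 0.0869
time: 2.9
position: [0.451, 0.0751, 0.3049]
tool_rot: [0.999, -0.049, 0.001, 0.0]
ft_force: [1.2, -0.3, -0.2]
grip_width: 0.0874
time: 3.6
position: [0.4308, 0.3077, 0.3044]
tool_rot: [0.999, -0.047, -0.0, 0.0]
ft_force: [0.3, -0.1, -0.2]
grip_width: 0.0707
```

```bash
python3 - <<'E'
from h import *
im,o=snap('wrist','w1.png');print(o['position'],o['tool_rot'])
for n in ['nest','bush','ring','nozzle','pad_bush','pad_ring']:
  print(n,[(np.round(d['at'],3).tolist(),round(d['p'],2),proj('wrist',d['at'],o).round(0).tolist()) for d in search_frame(n,'wrist')[:3]])
E
```

```text
[0.43076269 0.30769322 0.30439348] [ 9.98883156e-01 -4.72470985e-02 -6.62740411e-05  3.83669189e-04]
nest [([0.486, 0.314, 0.075], 0.67, [306.0, 151.0])]
bush [([0.489, 0.305, 0.072], 0.56, [315.0, 147.0])]
ring [([0.5, 0.366, 0.076], 0.76, [253.0, 142.0]), ([0.58, 0.158, 0.038], 0.67, [448.0, 42.0])]
nozzle [([0.488, 0.263, 0.066], 0.58, [356.0, 144.0])]
pad_bush [([0.422, 0.309, 0.06], 0.95, [317.0, 209.0])]
pad_ring [([0.423, 0.372, 0.057], 0.63, [260.0, 213.0])]
```

View pics/w1.png

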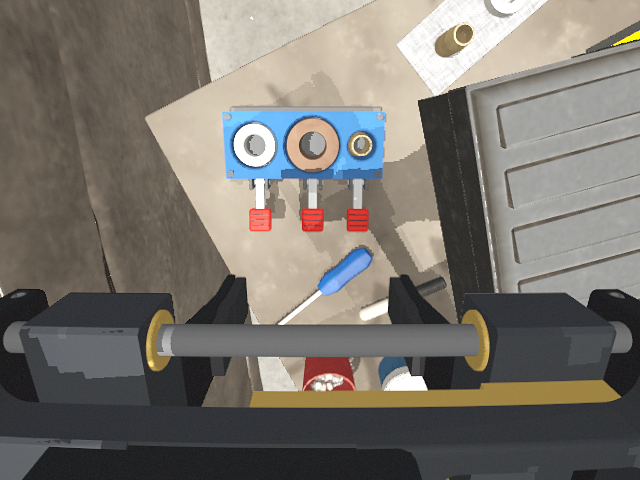

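The wrist view shows the block square to the gripper, with the bush at (313,144) and its red pad at about (313,219). I'll measure both more precisely.

```bash
python3 - <<'E'
from h import *
o=get_obs()
im=cv2.imread('pics/w1.png');h=cv2.cvtColor(im,cv2.COLOR_BGR2HSV)
def bl(lo,hi,b,a):
    m=cv2.inRange(h,lo,hi);k=np.zeros_like(m);k[b[1]:b[3],b[0]:b[2]]=m[b[1]:b[3],b[0]:b[2]];return [c for c in cv2.findContours(k,0,2)[0] if cv2.contourArea(c)>a]
for c in bl((0,150,100),(10,255,255),(240,200,380,240),50):
  x,y,w,H=cv2.boundingRect(c);print('pad',x,y,w,H,unproj('wrist',(x+w/2,y+H/2),.06,o).round(4),unproj('wrist',(x,y),.06,o).round(4),unproj('wrist',(x+w,y+H),.06,o).round(4))
for c in bl((95,120,80),(125,255,255),(200,90,400,190),500):
  r=cv2.minAreaRect(c);W=np.array([unproj('wrist',p,.076,o)[:2] for p in cv2.boxPoints(r)]);print('nest',W.round(4).tolist(),W.mean(0))
for c in bl((5,60,60),(14,200,230),(280,110,345,180),300):
  (u,v),r=cv2.minEnclosingCircle(c);print('bush',u,v,r,unproj('wrist',(u,v),.075,o).round(4), 2*np.abs(unproj('wrist',(u+r,v),.075,o)-unproj('wrist',(u,v),.075,o)).max())
E
```

```text
pad 347 208 22 24 [0.406  0.2639 0.06  ] [0.4208 0.275  0.06  ] [0.3909 0.2525 0.06  ]
pad 302 208 22 23 [0.4114 0.3135 0.06  ] [0.4256 0.3242 0.06  ] [0.397  0.3026 0.06  ]
pad 249 208 22 23 [0.4172 0.372  0.06  ] [0.4313 0.3822 0.06  ] [0.4028 0.3616 0.06  ]
nest [[0.5335, 0.3895], [0.5179, 0.2326], [0.4523, 0.2357], [0.4686, 0.4006]] [0.49309175 0.31463523]
bush 312.5652160644531 144.71739196777344 26.840354919433594 [0.4925 0.3055 0.075 ] 0.05363229245775081
```

```bash
python3 -m jog '[{"grip":255,"travel":[-1.1,0.3,-4],"twist":0},{"grip":255,"travel":[-1.1,0.3,-4],"twist":0},{"grip":255,"travel":[0,0,-4],"twist":0},{"grip":255,"travel":[0,0,-4],"twist":0},{"grip":255,"travel":[0,0,-3.5],"twist":0},{"grip":255,"travel":[0,0,-1],"twist":0},{"grip":255,"travel":[0,0,-0.4],"twist":0},{"grip":255,"travel":[0,0,0],"twist":0}]' && python3 -m jog '[{"grip":255,"travel":[0,0,-0.3],"twist":0},{"grip":255,"travel":[0,0,-0.3],"twist":0},{"grip":255,"travel":[0,0,-0.3],"twist":0},{"grip":255,"travel":[0,0,0],"twist":0}]'
```

```text
time: 4.75
position: [0.4101, 0.3133, 0.0962]
tool_rot: [0.999, -0.049, 0.001, -0.0]
ft_force: [-0.1, -0.1, -0.3]
grip_width: 0.0008
time: 5.15
position: [0.4092, 0.3132, 0.0868]
tool_rot: [0.999, -0.048, 0.0, -0.0]
ft_force: [-0.2, 0.1, -0.4]
grip_width: 0.0007
```

```bash
python3 -m jog '[{"grip":255,"travel":[0,0,-0.3],"twist":0},{"grip":255,"travel":[0,0,-0.3],"twist":0},{"grip":255,"travel":[0,0,-0.3],"twist":0},{"grip":255,"travel":[0,0,0],"twist":0}]' && python3 -m jog '[{"grip":255,"travel":[0,0,-0.3],"twist":0},{"grip":255,"travel":[0,0,-0.3],"twist":0},{"grip":255,"travel":[0,0,0],"twist":0}]'
```

```text
time: 5.55
position: [0.4079, 0.3133, 0.0776]
tool_rot: [0.999, -0.049, -0.001, 0.0]
ft_force: [-2.2, 1.3, 3.3]
grip_width: 0.0004
time: 5.85
position: [0.4074, 0.3132, 0.0717]
tool_rot: [0.999, -0.049, -0.002, 0.0]
ft_force: [-4.2, 1.6, 5.4]
grip_width: 0.0
```

```bash
python3 -m jog '[{"grip":255,"travel":[0,0,-0.3],"twist":0},{"grip":255,"travel":[0,0,-0.2],"twist":0},{"grip":255,"travel":[0,0,0],"twist":0}]' && python3 -m jog '[{"grip":255,"travel":[0,0,-0.2],"twist":0},{"grip":255,"travel":[0,0,0],"twist":0}]' &&  python3 -m jog '[{"grip":255,"travel":[0,0,-0.2],"twist":0},{"grip":255,"travel":[0,0,0],"twist":0}]'
```

```text
time: 6.15
position: [0.4072, 0.3133, 0.0669]
tool_rot: [0.999, -0.049, -0.002, 0.0]
ft_force: [-5.7, 1.7, 7.6]
grip_width: 0.0003
time: 6.35
position: [0.4072, 0.3133, 0.0662]
tool_rot: [0.999, -0.049, -0.001, 0.0]
ft_force: [-7.7, 1.9, 18.0]
grip_width: 0.0008
time: 6.55
position: [0.4073, 0.3134, 0.0658]
tool_rot: [0.999, -0.048, -0.001, -0.0]
ft_force: [-9.7, -0.2, 31.7]
grip_width: 0.0003
```

```bash
python3 -m jog '[{"grip":255,"travel":[0,0,1],"twist":0},{"grip":255,"travel":[0,0,4],"twist":0},{"grip":0,"travel":[0,0,4],"twist":0},{"grip":0,"travel":[0,0,4.5],"twist":0},{"grip":0,"travel":[0,0,0],"twist":0},{"grip":0,"travel":[0,0,0],"twist":0}]'; python3 - <<'E'
from h import *
im,o=snap('wrist','w2.png');print(o['position'],o['tool_rot'],o['ft_force'])
for n in ['bush','pad_bush']:
  print(n,[(np.round(d['at'],3).tolist(),round(d['p'],2),proj('wrist',d['at'],o).round(0).tolist()) for d in search_frame(n,'wrist')[:3]])
h=cv2.cvtColor(im[:,:,::-1],cv2.COLOR_BGR2HSV);m=cv2.inRange(h,(5,60,60),(14,200,230))
for c in cv2.findContours(m,0,2)[0]:
  (u,v),r=cv2.minEnclosingCircle(c)
  if r>25: print(u,v,r,unproj('wrist',(u,v),.089,o).round(4),2*np.abs(unproj('wrist',(u+r,v),.089,o)-unproj('wrist',(u,v),.089,o)).max())
E
```

```text
time: 7.15
position: [0.4098, 0.3134, 0.1985]
tool_rot: [0.999, -0.048, 0.001, -0.001]
ft_force: [-0.1, -0.5, -0.7]
grip_width: 0.0246
[0.40976421 0.31336167 0.19851854] [ 9.98825024e-01 -4.84390211e-02  1.35799033e-03 -6.23864146e-04] [-0.0632046  -0.48627318 -0.65569211]
bush [([0.493, 0.306, 0.085], 0.66, [317.0, 120.0])]
pad_bush [([0.418, 0.314, 0.044], 0.7, [317.0, 214.0])]
316.0 121.5 40.69715118408203 [0.4919 0.3069 0.089 ] 0.05408400968585525
```

View pics/w2.png

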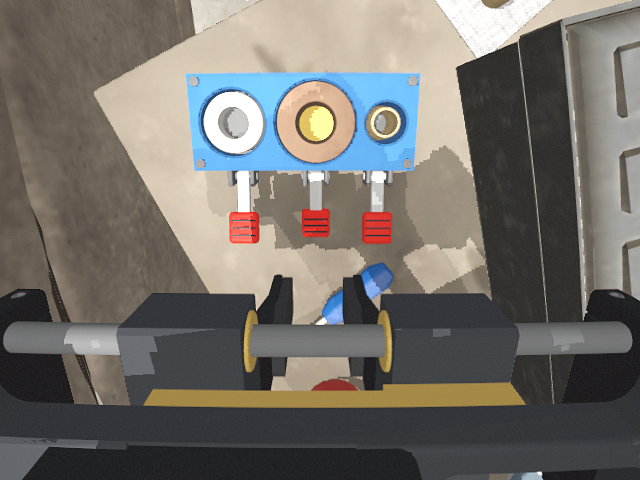

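```bash
python3 -m jog '[{"grip":0,"travel":[4.1,-0.4,0],"twist":0},{"grip":0,"travel":[4.15,-0.3,0],"twist":0},{"grip":0,"travel":[0,0,-3],"twist":0},{"grip":0,"travel":[0,0,-2],"twist":0},{"grip":0,"travel":[0,0,-1.5],"twist":0},{"grip":0,"travel":[0,0,0],"twist":0},{"grip":0,"travel":[0,0,0],"twist":0}]'
```

```text
time: 8.0
position: [0.491, 0.3059, 0.1312]
tool_rot: [0.999, -0.049, -0.001, 0.001]
ft_force: [0.1, 0.3, 0.7]
grip_width: 0.0855
```

```bash
python3 -m jog '[{"grip":0,"travel":[0.1,0,-1.5],"twist":0},{"grip":0,"travel":[0,0,-1],"twist":0},{"grip":0,"travel":[0,0,-0.5],"twist":0},{"grip":0,"travel":[0,0,0],"twist":0}]' 25 && python3 -m jog '[{"grip":120,"travel":[0,0,0],"twist":0},{"grip":120,"travel":[0,0,0],"twist":0},{"grip":120,"travel":[0,0,0],"twist":0},{"grip":120,"travel":[0,0,0],"twist":0},{"grip":120,"travel":[0,0,0],"twist":0},{"grip":120,"travel":[0,0,0],"twist":0}]' 25
```

```text
time: 8.4
position: [0.4922, 0.306, 0.1021]
tool_rot: [0.999, -0.048, -0.001, 0.0]
ft_force: [-0.1, -0.5, -0.2]
grip_width: 0.087
time: 9.0
position: [0.4928, 0.3063, 0.1028]
tool_rot: [0.999, -0.049, 0.0, -0.0]
ft_force: [0.2, 0.7, 1.7]
grip_width: 0.0521
```

```bash
python3 -m jog '[{"grip":255,"travel":[0,0,0],"twist":0},{"grip":255,"travel":[0,0,0],"twist":0},{"grip":255,"travel":[0,0,0.5],"twist":0},{"grip":255,"travel":[0,0,1],"twist":0},{"grip":255,"travel":[0,0,2],"twist":0},{"grip":255,"travel":[0,0,3],"twist":0},{"grip":255,"travel":[0,0,0],"twist":0}]' 40
```

```text
time: 9.7
position: [0.4953, 0.3072, 0.1715]
tool_rot: [0.999, -0.048, 0.004, -0.002]
ft_force: [0.6, 0.6, -2.8]
grip_width: 0.0516
```

```bash
python3 -m jog '[{"grip":255,"travel":[0,0,3],"twist":0},{"grip":255,"travel":[0,0,4],"twist":0},{"grip":255,"travel":[0.5,-2,4],"twist":0},{"grip":255,"travel":[0.5,-3,2],"twist":0},{"grip":255,"travel":[0.5,-3.5,0],"twist":5},{"grip":255,"travel":[0.5,-3.5,0],"twist":5},{"grip":255,"travel":[0.5,-3.5,0],"twist":5},{"grip":255,"travel":[0.5,-3.5,0],"twist":5}]' && python3 -m jog '[{"grip":255,"travel":[0.5,-3.5,0],"twist":5},{"grip":255,"travel":[0.5,-3.5,0],"twist":4},{"grip":255,"travel":[0.5,-3.5,0],"twist":0},{"grip":255,"travel":[0.5,-3.5,0],"twist":0},{"grip":255,"travel":[0.3,-3,-2],"twist":0},{"grip":255,"travel":[0,-2,-3],"twist":0},{"grip":255,"travel":[0,-1,-3],"twist":0},{"grip":255,"travel":[0,0,0],"twist":0}]'
python3 - <<'E'
from h import *
im,o=snap('wrist','w3.png');print(o['position'],o['tool_rot'],o['ft_force'],o['grip_width'])
im,_=snap('side','s3.png');cv2.imwrite('pics/s3c.png',cv2.resize(im[150:400,150:420,::-1],None,fx=2,fy=2))
E
```

```text
time: 10.5
position: [0.5219, 0.1147, 0.2967]
tool_rot: [0.992, 0.128, -0.001, -0.0]
ft_force: [1.6, -0.5, -2.0]
grip_width: 0.0515
time: 11.3
position: [0.5421, -0.0842, 0.213]
tool_rot: [0.979, 0.202, -0.005, -0.003]
ft_force: [-1.4, 2.2, -2.0]
grip_width: 0.0513
[ 0.54207193 -0.08422711  0.21296965] [ 0.97938965  0.20190146 -0.00488741 -0.00279723] [-1.38969498  2.22657762 -2.00247293] 0.05133387472335629
```

View pics/s3c.png

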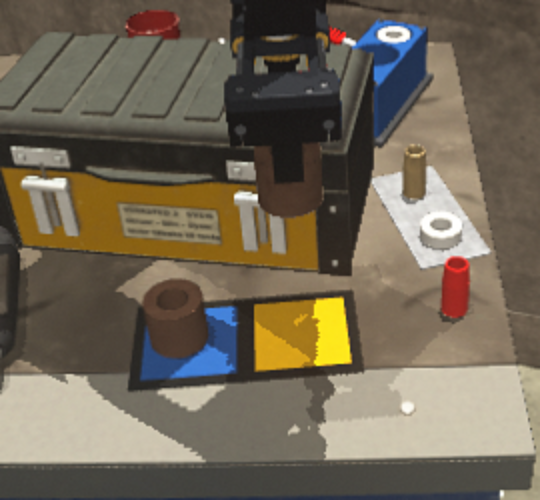

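View pics/w3.png

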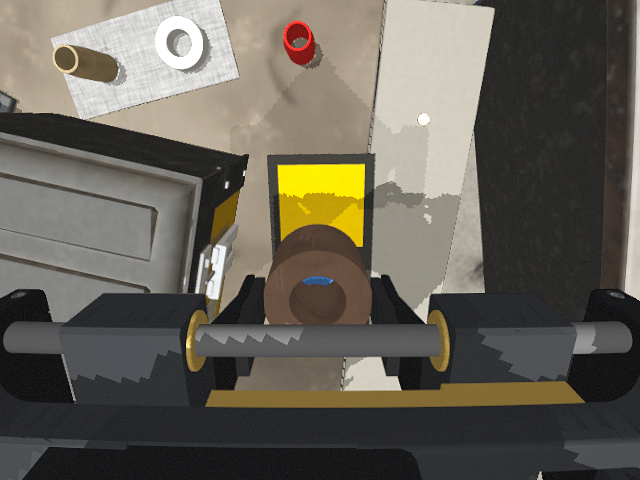

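```bash
python3 - <<'E'
from h import *
T=[unproj('top',p,.155)[:2] for p in [(361,244),(385,395),(303,435),(276,253)]];print('box',np.round(T,3).tolist())
a,b=T[0],T[1];d=(a-b)/np.linalg.norm(a-b);print('front dir deg',np.degrees(np.arctan2(d[1],d[0])))
c=np.array([.5455,-.0865])
n=np.array([-d[1],d[0]]);print('dist centre to front',(a-c)@n,'along',(a-c)@d)
o=get_obs();p=np.array(o['position']);R=Ro.from_quat(o['tool_rot']).as_matrix();print(o['position'],np.degrees(np.arctan2(R[1,0],R[0,0])),R[:,2])
for z in [-.0128,-.0608]:
  q=p+R@[0,0,-z] if 0 else p+[0,0,z]
  C=np.array([proj('wrist',q+[.0265*np.cos(t),.0265*np.sin(t),0],o) for t in np.linspace(0,6.28,60)]);print(z,C.min(0),C.max(0))
  S=np.array([proj('side',q+[.0265*np.cos(t),.0265*np.sin(t),0]) for t in np.linspace(0,6.28,60)]);print('crop side',(S.min(0)-150)*2,(S.max(0)-150)*2)
E
```

```text
box [[0.558, 0.001], [0.252, -0.052], [0.171, 0.11], [0.533, 0.178]]
front dir deg 9.75087436911775
dist centre to front 0.08380096146919934 along 0.02712278762645055
[ 0.54505544 -0.08351187  0.21694993] 23.403276947211875 [-0.00231646  0.00129165 -0.99999648]
-0.0128 [263.37164942 248.75690841] [375.04701268 349.19234625]
crop side [252.17778418 126.15195763] [320.24940228 164.06001702]
-0.0608 [275.07357102 221.29413894] [363.11095295 303.37375819]
crop side [257.21899364 174.84691897] [322.7418521 214.1443655]
```

The side and wrist views show the bush held upright; its bottom edge is where the prediction puts it. At the current yaw, though, the gripper body would hit the tool box on the way down. I'll turn the jaws along the mat.

```bash
python3 -m jog '[{"grip":255,"travel":[0,0,0],"twist":-5},{"grip":255,"travel":[0,0,0],"twist":-8},{"grip":255,"travel":[0,0,0],"twist":-8},{"grip":255,"travel":[0,0,0],"twist":-8},{"grip":255,"travel":[0,0,0],"twist":-8},{"grip":255,"travel":[0,0,0],"twist":-8},{"grip":255,"travel":[0,0,0],"twist":-8},{"grip":255,"travel":[0,0,0],"twist":-8}]' && python3 -m jog '[{"grip":255,"travel":[0,0,0],"twist":-8},{"grip":255,"travel":[0,0,0],"twist":-8},{"grip":255,"travel":[0,0,0],"twist":-8},{"grip":255,"travel":[0,0,0],"twist":-5},{"grip":255,"travel":[0,0,0],"twist":0},{"grip":255,"travel":[0,0,0],"twist":0}]'; python3 -c "
from h import *
o=get_obs();print(o['q'],o['position']);print(np.round(get_calibration('wrist')['T_tool_cam'],3))"
```

```text
time: 12.2
position: [0.5468, -0.0829, 0.2198]
tool_rot: [0.946, -0.324, 0.002, -0.0]
ft_force: [0.7, -0.0, -3.4]
grip_width: 0.0518
time: 12.8
position: [0.5464, -0.0832, 0.219]
tool_rot: [0.837, -0.547, 0.001, -0.0]
ft_force: [0.4, -0.5, -2.5]
grip_width: 0.0516
[-3.53441199e-01  4.62076085e-01  1.64450126e+00  1.55722213e-04
  1.03231216e+00  2.37584335e+00] [ 0.54642667 -0.08324124  0.21899579]
[[ 0.001 -0.956 -0.295  0.08 ]
 [ 1.     0.001  0.001  0.001]
 [-0.001 -0.295  0.956 -0.141]
 [ 0.     0.     0.     1.   ]]
```

```bash
python3 -m jog '[{"grip":255,"travel":[0,-0.3,-2],"twist":0},{"grip":255,"travel":[0,0,-3],"twist":0},{"grip":255,"travel":[0,0,-3],"twist":0},{"grip":255,"travel":[0,0,-3],"twist":0},{"grip":255,"travel":[0,0,-2],"twist":0},{"grip":255,"travel":[0,0,-1],"twist":0},{"grip":255,"travel":[0,0,0],"twist":0},{"grip":255,"travel":[0,0,0],"twist":0}]' && python3 -m jog '[{"grip":255,"travel":[0,0,-0.5],"twist":0},{"grip":255,"travel":[0,0,-0.3],"twist":0},{"grip":255,"travel":[0,0,0],"twist":0},{"grip":255,"travel":[0,0,0],"twist":0}]'
```

```text
time: 13.6
position: [0.5466, -0.087, 0.0784]
tool_rot: [0.836, -0.548, 0.001, -0.0]
ft_force: [0.4, -0.4, -2.0]
grip_width: 0.0516
time: 14.0
position: [0.5458, -0.0869, 0.0698]
tool_rot: [0.836, -0.549, 0.0, -0.0]
ft_force: [-0.2, 0.2, -1.8]
grip_width: 0.0516
```

```bash
python3 -m jog '[{"grip":255,"travel":[0,0,-0.3],"twist":0},{"grip":255,"travel":[0,0,-0.2],"twist":0},{"grip":255,"travel":[0,0,0],"twist":0},{"grip":255,"travel":[0,0,0],"twist":0}]' && python3 -m jog '[{"grip":255,"travel":[0,0,-0.1],"twist":0},{"grip":255,"travel":[0,0,0],"twist":0},{"grip":255,"travel":[0,0,0],"twist":0}]'
```

```text
time: 14.4
position: [0.5456, -0.0868, 0.0644]
tool_rot: [0.836, -0.549, -0.0, 0.0]
ft_force: [-0.2, -0.4, -2.4]
grip_width: 0.0517
time: 14.7
position: [0.5456, -0.0868, 0.0643]
tool_rot: [0.836, -0.549, 0.0, 0.0]
ft_force: [-1.6, 0.8, 6.1]
grip_width: 0.0516
```

```bash
python3 -m jog '[{"grip":95,"travel":[0,0,0],"twist":0},{"grip":85,"travel":[0,0,0],"twist":0},{"grip":60,"travel":[0,0,0],"twist":0},{"grip":40,"travel":[0,0,0],"twist":0},{"grip":40,"travel":[0,0,0],"twist":0},{"grip":40,"travel":[0,0,0],"twist":0}]' && python3 -m jog '[{"grip":40,"travel":[0,0,1],"twist":0},{"grip":40,"travel":[0,0,3],"twist":0},{"grip":40,"travel":[0,0,4.5],"twist":0},{"grip":40,"travel":[0,0,4.5],"twist":0},{"grip":40,"travel":[0,0,4.5],"twist":0},{"grip":40,"travel":[0,0,0],"twist":0},{"grip":40,"travel":[0,0,0],"twist":0}]'
python3 - <<'E'
from h import *
im,o=snap('wrist','w4.png');im2,_=snap('side','s4.png')
a=cv2.resize(im2[140:400,150:440,::-1],(446,400));b=cv2.resize(im[:,:,::-1],(534,400))
cv2.imwrite('pics/f4.png',cv2.resize(np.hstack([a,b]),(800,326)))
for c in ['wrist','side']: print(c,[(np.round(d['at'],3).tolist(),round(d['p'],2)) for d in search_frame('bush',c)[:4]])
print(o['position'],o['ft_force'])
for n,f in [('wrist',im),('side',im2)]:
  h=cv2.cvtColor(np.ascontiguousarray(f[:,:,::-1]),cv2.COLOR_BGR2HSV)
E
```

```text
time: 15.3
position: [0.5457, -0.0868, 0.0634]
tool_rot: [0.836, -0.549, -0.0, 0.0]
ft_force: [-0.8, -0.5, 0.1]
grip_width: 0.073
time: 16.0
position: [0.5462, -0.087, 0.2405]
tool_rot: [0.836, -0.549, 0.002, -0.0]
ft_force: [-0.0, 0.2, -0.9]
grip_width: 0.0736
wrist [([0.544, -0.086, 0.047], 0.73)]
side [([0.552, -0.1, 0.046], 0.85)]
[ 0.54615011 -0.08696979  0.24053337] [-0.00231286  0.16428237 -0.94423424]
```

View pics/f4.png

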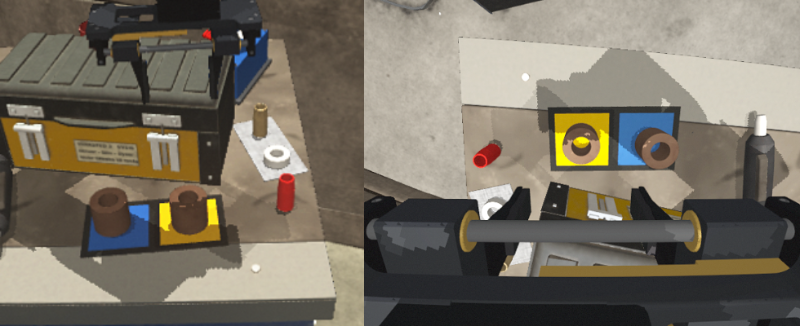

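The picture shows the bush standing upright inside the yellow field, at about (582,143) in the wrist half. The samples are undisturbed and the gripper is clear.

```bash
python3 -c "
from h import *
print(hand_in())"
```

```text
the job is handed in; nothing more can be done
None
```

The bush was the sample on the blue field. I pressed only the bush lever, let go of it, took the risen bush and set it down on the yellow field. The job was handed in at about 16 s of the 42 s allowed.

- **Lever:** it reached its stop, where the force climbed from about 8 N to 32 N with almost no further travel. The next picture showed the pad down and the bush raised.
- **Placing:** on the way down I turned the jaws along the mat, because the gripper body would otherwise have hit the tool box. The bush met the mat at about 6 N, and I opened the jaws only after that contact.
- **Last checks:** the final wrist and side pictures show the bush upright and wholly inside the yellow field, with the samples undisturbed and the gripper clear above. The wrist network put the bush at (0.544, -0.086), within 2 mm of the field centre. The side network read (0.552, -0.100), about 15 mm off. That is partly because it reports the visible near surface, and the pictures support the wrist reading.
- **Not checked:** I did not look closely at the nest block again after lifting the bush out. The ring and nozzle parts and their levers were last seen undisturbed just before the grasp.

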